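# Hang the lamp, then crack the sealed canister

## Task

Hang the inspection lamp by its steel eye on the stand's peg and let go of it, so that it shines over the counter. Then take hold of the round canister's lid by the grip on top, pull up until the sticky seal breaks, and keep holding the lid only slightly open to air it, with a gap of about 25 mm at the front edge: finish while still holding it there, and never let it swing wide open. Leave the other things where they are.

Things in the scene. Friction and masses are not known exactly. Their poses are not given: they have to be found in the camera images.
- lamp: inspection lamp, loose, about 0.26 kg, upright at the start: black body 38 (x) x 34 (y) mm on a foot 50 x 50 x 12 mm, flat top 142 mm up, white light panel on its -x side, small toggle switch on its +x side (to 30 mm from the axis, 85 mm up), upright steel ring (the eye) on top. Origin: centre of the underside; z up along the body. Grip it across its y sides just below its top
- lamp_eye (a point): centre of the lamp's eye: 160 mm above the lamp's underside, on its axis. Free hole 26 mm across, bar 6 mm thick, outer width 38 mm (top of ring 179 mm above the underside); the hole's axis is the lamp's x axis, so a peg may pass either way along x
- stand: dark steel stand fixed to the counter: round post 14 mm thick, 230 mm high; base plate 8 mm thick, from 30 mm behind the post to 90 mm in front, 45 mm to either side. One steel peg, 8 mm thick, runs from the post's top along the stand's -x, rising slightly. Origin: foot of the post, on the counter; x points away from the peg's free end
- peg_root (a point): on the peg's centre line where it meets the post, 222 mm above the counter
- peg_tip (a point): on the peg's centre line at its free end, 75 mm in front (-x of the stand) of the root and 16 mm higher. The tip is plain and round; friction and the slope keep a hung thing on the peg
- canister: round steel canister fixed to the counter by a flange of 132 mm diameter: 108 mm diameter, 108 mm high without its lid. Origin: centre of the underside; its -x side is the front, the lid's hinge is at the +x side (back)
- lid (a joint): opening angle of the flat steel lid (114 mm diameter, 10 mm thick) about its level back hinge: 0 shut, grows to 1.6 rad as the front rises; the front edge, 119 mm from the hinge, rises 12 mm per 0.1 rad. Sticky seal: the pull at the grip climbs to 12 to 16 N within the first 0.02 rad, then gives way and is gone by 0.08 rad; from there a weak spring and weight (about 4 N at the grip) press it back onto the seal if let go
- lid_hinge (a point): on the hinge axis, 62 mm behind the canister's axis and 108 mm above the counter; the hinge axis runs along the canister's y axis. Frame turns with the lid
- lid_grip (a point): grip point on the lid's black moulded grip, a block 30 (x) x 18 (y) x 38 mm tall standing on the lid near its front edge, to be pinched across its y sides. The point lies 98 mm in front (-x) of the hinge axis, 34 mm above it, 14 mm below the block's top, 24 mm above the lid's upper face. Frame turns with the lid
- clip_a: black plastic trim clip, bystander: head 22 mm across, 24 mm tall, standing on its head; origin under its centre
- clip_b: second black plastic trim clip, bystander, like the first
- brush: white silicone brush lying flat, bystander: about 180 mm long along its x, 34 mm wide, 14 mm high; origin near its middle, on its underside
- tape: roll of grey tape lying flat, bystander: 90 mm diameter, 24 mm high; origin under its centre
- screwdriver: screwdriver lying flat, bystander: 180 mm long along its x, under 35 mm high
- tin: closed tin can, bystander: 68 mm diameter, 85 mm tall; origin under its centre
- jar: small closed jar, bystander: 64 mm diameter, 65 mm tall; origin under its centre
Things that resemble listed ones, but are neither listed nor needed, are in the scene too. Leave any red look-alike of the lamp alone.

How it is judged:
By the outcome, as a careful person would: the job done as asked, in the order asked, and still so for the second after the job is handed in, while the arm keeps its last pose, push and grip.
It also fails if it takes over 54 s, if anything falls off the work surface, if the arm or the gripper's body presses on something with over 40 N, if the wrist force passes 120 N, or if a joint passes its speed limit or range.

## Robot

A 6-joint arm with a two-finger parallel gripper is mounted at the origin on the work surface. World frame = base frame: x ahead of the robot, y to its left, z up, the work surface at z = 0. Lengths are in m, angles in degrees, forces in N, time in s.
With the tool pointing down it reaches from about 0.4 to 0.825 m from the base axis. Payload 7 kg.
Tool frame: the origin (TCP) lies between the finger pads; the fingertips stand 14 mm ahead of it and the grasp point (between the pads) lies 5 mm behind it; z points along the fingers, y is the line along which they close (so a half turn about z gives the same grasp; the last joint's range is limited). The gripper opens to 88 mm and grips with 3 to 60 N. Pads are 19 mm wide; open, the fingers measure 130 mm over their backs; the gripper's body (78 mm by 193 mm) begins 47 mm behind the grasp point.
Start: joints at [92.768, 20.546, 0.682, 0, -70.136, -16.507], TCP at [0.16, 0.656, 0.241] pointing down, gripper open.
Joint ranges: [-176.03, 176.03], [-82.01, 121.73], [-58.28, 71.71], [-173.87, 95.51], [-174.79, -0.11], [-173.66, 173.66]. Speed limits (degrees/s): [136.94, 136.94, 172.46, 180, 180, 180].

## Interface

Orientations are given as [roll, pitch, yaw] about the fixed x, y, z axes, in that order (R = Rz(yaw) Ry(pitch) Rx(roll)).
In Python, from plant import status, cams, job gives the robot as it stands. The module is installed in compiled form; this text tells all that it offers.
- The arm moves only by the tool step_arm, never from a script. Its arguments are lists of equal length, an entry for each row: "xyz": the shift along the tool's x, y, z each as a share of 20 cm, from -1 to 1, a list of three; "yaw": the turn about the tool's z as a share of 360 degrees, from -1 to 1; "claw": the closure, from -1 (fully open) to 1 (shut). A call has 1 to 20 rows; each row is the pose to reach, as a shift and turn from the pose commanded when the call began, along the tool's axes at that moment, turning the shorter way round; what a row does not reach only later rows make up. A row lasts 1/12 s, in which the tool goes at most 41.7 mm and 7.16 degrees, less where a joint would pass 70% of its speed; a pose out of reach is approached as far as the arm can. A call with a number of a shift or a turn outside -1 to 1 is refused whole. A call with a gripper value outside its range is refused whole. The fingers move at their own pace and stop on an object; "grip_force" is the grip in N (left out, the last holds). Time passes only in rows, so rows that repeat a pose let the fingers close. It gives the time, the measured TCP pose, the force, the opening and the grip force at its end, in the units of the state.
- status.get_state(): the state, without advancing time (a new reading comes with each control period).
- cams.capture(name): name is "side" or "top" or "wrist"; returns (picture, depth): 400x640x3 uint8, blue, green, red; 400x640 float32, m along the optical axis (not along the pixel's ray), 0 where there is no reading.
- cams.calibration(name): a dict with "mtx" (3x3 intrinsics, pixels), "camera_from_world" (4x4, takes a point from world to camera coordinates); the wrist camera has in their place "T_tool_cam" (4x4, takes a point from camera to tool coordinates, whose origin is the TCP and whose axes are the flange's). Camera axes: x right, y down, z forward; pixel columns grow to the right and rows downward; lengths in m; the calibration is good to about 2 mm. A picture is of the moment at which its call begins: read the wrist's pose just before it. calibration takes no time and is no camera call.
- job.close_job(): hands the job in; it is judged then, once.
The state is a dict: "time_s": time; "joints": joint angles; "qd": joint speeds; "joint_torque": joint torques, N m; "tcp_pos": TCP position; "eef_rot": TCP orientation; "contact_force": force on the tool from outside, world axes, zero at the start; "moment": the same for the moment, N m; "gripper_width": finger opening in m; "gripper_force": force on a finger pad.
Only numpy, scipy, OpenCV 4.12 (cv2) and the standard library are available. Lean on these libraries where they do the work, as an engineer would, in place of code of your own. Each camera call takes 0.05 s, during which the arm holds its last target. There are 200 camera calls.

## Working session

There is one attempt and no reset: what is moved stays moved. The work goes in short steps, Python scripts to look and compute and a tool call to move; the robot and the scene stay as the last step left them, time stands still between calls to the robot, and variables do not carry over. Pictures are saved under pics/ and viewed, at most 10 in all, crops included, and the job is handed in when it is done.

Besides the shell and the picture viewer there is one more tool, called after "Request:" as name([rows], argument=value, ...), one row to a line, values as JSON. step_arm: Moves the arm, as the interface text tells. Shift numbers are shares of 20 cm and turn numbers shares of 360 degrees, none past 1 either way. Its arguments: {"type":"object","properties":{"xyz":{"type":"array"},"yaw":{"type":"array"},"claw":{"type":"array"},"grip_force":{"type":"number"}},"required":["xyz","yaw","claw"]}

```bash
mkdir -p pics
python3 - <<'E'
from plant import status,cams
import cv2,numpy as np
print(status.get_state())
for n in ["side","top"]:
    p,d=cams.capture(n); cv2.imwrite(f"pics/{n}0.png",p); np.savez(f"{n}0.npz",p=p,d=d)
    c=cams.calibration(n); print(n,c["mtx"].tolist(),np.round(c["camera_from_world"],4).tolist())
print(cams.calibration("wrist"))
E
```

```text
{'time_s': 0.0, 'joints': array([ 9.27687122e+01,  2.05899668e+01,  6.34373854e-01, -2.05819409e-02,
       -7.01363183e+01, -1.65071203e+01]), 'qd': array([ 0.00752069,  0.10289367, -0.01673485, -0.00463164, -0.00686998,
       -0.07217027]), 'joint_torque': array([ 4.15470122e-04, -5.82717884e+01,  2.93056834e+01,  6.99736968e+00,
        6.95154449e-03, -1.45626946e-04]), 'tcp_pos': array([0.16021357, 0.65522998, 0.23964235]), 'eef_rot': array([ 1.79906379e+02, -7.56670490e-03, -1.37454108e+01]), 'contact_force': array([-0.67953925, -0.28433538,  0.57974429]), 'moment': array([-0.01732045,  0.04258557, -0.02298948]), 'gripper_force': 0.0, 'gripper_width': 0.08761578369461429}
side [[449.93508989868957, 0.0, 324.3857187353593], [0.0, 449.93508989868957, 192.0004082883508], [0.0, 0.0, 1.0]] [[-0.9759, -0.218, 0.0109, 0.531], [-0.165, 0.7039, -0.6908, 0.1906], [0.1429, -0.676, -0.7229, 1.2105], [0.0, 0.0, 0.0, 1.0]]
top [[470.7062987642084, 0.0, 319.72272300112957], [0.0, 470.7062987642084, 203.4380974950976], [0.0, 0.0, 1.0]] [[0.0286, -0.9995, -0.0124, -0.0053], [-0.992, -0.0268, -0.1232, 0.5762], [0.1228, 0.0158, -0.9923, 1.5451], [0.0, 0.0, 0.0, 1.0]]
{'mtx': array([[283.20562942,   0.        , 321.12768717],
       [  0.        , 283.20562942, 201.77840639],
       [  0.        ,   0.        ,   1.        ]]), 'T_tool_cam': array([[ 2.76485065e-04, -9.66154629e-01, -2.57963481e-01,
         6.93657115e-02],
       [ 9.99999292e-01, -3.14352756e-05,  1.18953352e-03,
        -6.36587958e-04],
       [-1.15738247e-03, -2.57963627e-01,  9.66153936e-01,
        -1.43301738e-01],
       [ 0.00000000e+00,  0.00000000e+00,  0.00000000e+00,
         1.00000000e+00]])}
```

View pics/side0.png

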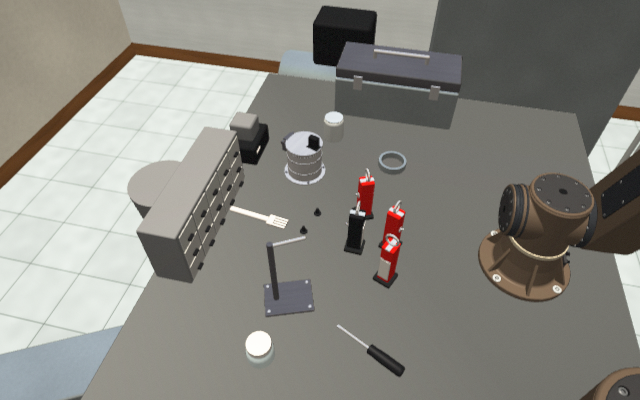

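View pics/top0.png

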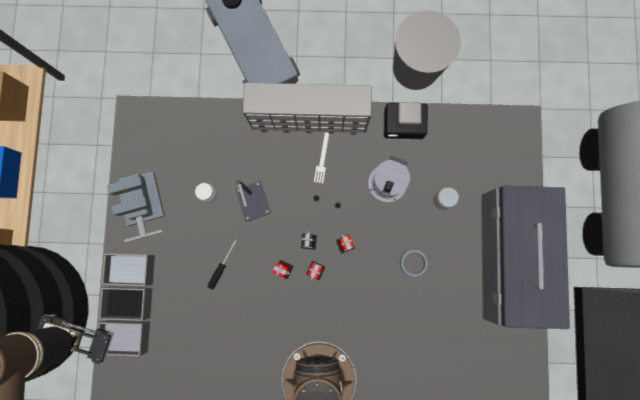

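Side picture: the black lamp is at (356,230), with three red look-alikes at (366,195), (394,225) and (388,262). The stand is at (285,280) with its peg towards (305,239), and the canister at (304,155). Top picture: black lamp (308,240), stand (253,200), canister (389,180). The black one fits the description. I'll measure next and confirm it in an enlarged crop.

```bash
cat > h.py <<'E'
import numpy as np,cv2
from plant import cams,status
from scipy.spatial.transform import Rotation as R
def w_from_cam(n,st=None):
    c=cams.calibration(n)
    if n!="wrist": return c["mtx"],np.linalg.inv(c["camera_from_world"])
    T=np.eye(4);T[:3,:3]=R.from_euler("xyz",st["eef_rot"],degrees=True).as_matrix();T[:3,3]=st["tcp_pos"]
    return c["mtx"],T@c["T_tool_cam"]
def cloud(d,K,T):
    v,u=np.mgrid[:400,:640]
    P=np.stack([(u-K[0,2])/K[0,0]*d,(v-K[1,2])/K[1,1]*d,d,np.ones_like(d)],-1)@T.T
    P=P[...,:3]; P[d<=0]=np.nan; return P
def ray(u,v,z,K,T):
    r=T[:3,:3]@np.linalg.inv(K)@[u,v,1]; o=T[:3,3]; return o+r*(z-o[2])/r[2]
def proj(p,K,T):
    q=np.linalg.inv(T)@[*p,1]; q=K@q[:3]; return q[:2]/q[2]
E
python3 - <<'E'
from h import *
for n,boxes in [("top",dict(lamp=(290,222,326,256),stand=(228,170,280,225),can=(362,150,418,208))),("side",dict(lamp=(338,190,372,258),stand=(255,228,320,318),can=(275,125,335,188)))]:
    z=np.load(n+"0.npz");K,T=w_from_cam(n);P=cloud(z["d"],K,T);img=z["p"].astype(int)
    for k,(a,b,c,e) in boxes.items():
        Q=P[b:e,a:c].reshape(-1,3);col=img[b:e,a:c].reshape(-1,3)
        sat=col.max(1)-col.min(1)
        def show(t,m):
            m=m&np.isfinite(Q[:,2])
            if m.sum()<4: print(n,k,t,m.sum());return
            q=Q[m];(cx,cy),wh,an=cv2.minAreaRect((q[:,:2]*1000).astype(np.float32))
            vx,vy,_,_=cv2.fitLine((q[:,:2]*1000).astype(np.float32),cv2.DIST_HUBER,0,.01,.01).ravel()
            print(n,k,t,m.sum(),"rect",np.round([cx,cy,*wh,an],1),"mean",np.round(q.mean(0)*1000,1),"line",round(np.degrees(np.arctan2(vy,vx)),1))
        if k=="lamp":
            g=sat<60
            show("top",g&(abs(Q[:,2]-.142)<.006));show("eye",g&(Q[:,2]>.15)&(Q[:,2]<.19))
        if k=="stand":
            show("peg",(Q[:,2]>.215)&(Q[:,2]<.25));show("base",(Q[:,2]>.004)&(Q[:,2]<.013))
        if k=="can":
            show("lid",abs(Q[:,2]-.118)<.006);show("grip",(Q[:,2]>.145)&(Q[:,2]<.165));show("flange",(Q[:,2]>.003)&(Q[:,2]<.012))
t=cv2.imread("pics/top0.png");s=cv2.imread("pics/side0.png")
f=lambda i,x,y,w,h:cv2.resize(i[y:y+h,x:x+w],(400,300),interpolation=cv2.INTER_CUBIC)
cv2.imwrite("pics/crop.png",np.vstack([np.hstack([f(t,260,215,80,60),f(t,220,165,80,60)]),np.hstack([f(t,350,150,80,60),f(s,320,170,120,90)])]))
E
```

```text
top lamp top 98 rect [449.   45.9  33.8  36.9  84.9] mean [448.1  46.4 143.2] line -34.8
top lamp eye 29 rect [449.4  45.7  27.7  23.9  46.1] mean [450.1  45.6 171.3] line 82.9
top stand peg 84 rect [576.  240.   84.1  11.9  19.2] mean [579.4 240.5 233.8] line 20.6
top stand base 1095 rect [596.7 239.6 188.8 177.1   2.1] mean [586.1 235.3   7.8] line -12.5
top can lid 872 rect [ 661.8 -218.6  112.6  122.7   69.1] mean [ 662.5 -219.1  118.7] line -44.3
top can grip 58 rect [ 622.7 -204.2   18.    28.7   69.4] mean [ 622.4 -203.7  157. ] line -15.4
top can flange 886 rect [ 673.3 -226.9  200.9  190.7    0.9] mean [ 667.2 -224.     5.9] line 38.6
side lamp top 142 rect [449.2  50.1  33.9  38.6  89.9] mean [449.1  52.8 140.7] line -1.0
side lamp eye 38 rect [449.6  50.2  35.3   5.4  86.1] mean [449.2  55.  168.3] line 83.3
side stand peg 173 rect [577.9 242.2  84.3  14.7  22.8] mean [581.9 246.1 230.4] line 21.6
side stand base 1384 rect [595.2 164.6 130.3 278.1   9. ] mean [580.7 244.1   7.1] line 47.1
side can lid 646 rect [ 660.8 -212.3  118.2  114.7   16.8] mean [ 663.7 -208.4  116.1] line -42.5
side can grip 60 rect [ 624.  -198.9   20.2   32.    65.3] mean [ 623.2 -197.5  152.6] line -15.9
side can flange 218 rect [ 673.2 -290.6  201.3  307.6   17.9] mean [ 652.6 -219.     6. ] line 82.3
```

View pics/crop.png

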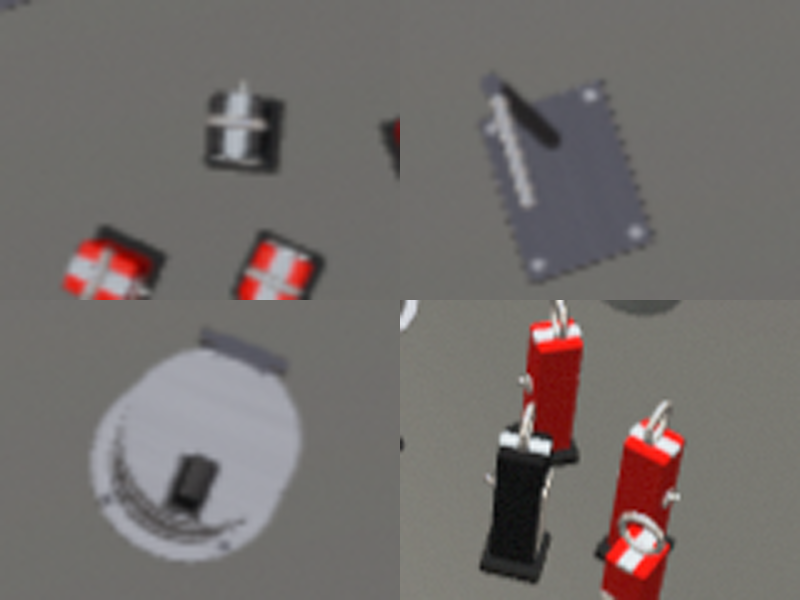

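The crop confirms it. The black lamp (240,125 in the first panel) has its switch up in the picture, i.e. +x, and its yaw is about -6°. The peg runs at about 21° from its free tip (near the robot) to the post, and the canister grip is at (190,480). I'll go above the lamp first for a wrist view.

```bash
cat >> h.py <<'E'
def shift(goal,yaw,st=None):
    st=st or status.get_state()
    M=R.from_euler("xyz",[180,0,st["eef_rot"][2]],degrees=True).as_matrix()
    s=M.T@(np.array(goal)-st["tcp_pos"])/0.2
    print("t",round(st["time_s"],2),"shift",np.round(s,4),"yaw",round(-((yaw-st["eef_rot"][2]+180)%360-180)/360,4))
E
python3 - <<'E'
from h import *
shift([.449,.047,.26],-6.5)
# heights of red things
z=np.load("top0.npz");K,T=w_from_cam("top");P=cloud(z["d"],K,T);p=z["p"].astype(int)
for (u,v) in [(346,243),(316,270),(283,269)]:
    Q=P[v-16:v+16,u-14:u+14].reshape(-1,3);Q=Q[Q[:,2]>.1]
    print(np.round(np.r_[np.nanmedian(Q,0),Q.min(0),Q.max(0)],3))
E
```

```text
t 0.1 shift [ 2.1252  2.6111 -0.1015] yaw -0.0201
[ 0.443 -0.076  0.144  0.421 -0.098  0.104  0.467 -0.055  0.187]
[ 0.354  0.02   0.143  0.332 -0.001  0.101  0.377  0.039  0.184]
[0.354 0.125 0.144 0.334 0.105 0.104 0.374 0.149 0.184]
```

Request:
step_arm([
  [0.71, 0.87, -0.1],
  [0.71, 0.87, -0.1],
  [0.71, 0.87, -0.1],
  [0.71, 0.87, -0.1],
  [0.71, 0.87, -0.1],
  [0.71, 0.87, -0.1],
], yaw=[0, 0, 0, 0, 0, 0], claw=[-1, -1, -1, -1, -1, -1])

```text
time_s: 0.6
tcp_pos: [0.258, 0.4488, 0.2611]
eef_rot: [180.0, 0.0, -13.8]
contact_force: [0.2, -0.3, -0.1]
gripper_width: 0.0879
gripper_force: 0.0
```

Request:
step_arm([
  [0.71, 0.87, 0],
  [0.71, 0.87, 0],
  [0.71, 0.87, 0],
  [0.71, 0.87, 0],
  [0.71, 0.87, 0],
  [0.71, 0.87, 0],
], yaw=[0, 0, 0, 0, 0, 0], claw=[-1, -1, -1, -1, -1, -1])

```text
time_s: 1.1
tcp_pos: [0.354, 0.2464, 0.2606]
eef_rot: [180.0, 0.0, -13.8]
contact_force: [-0.3, 0.3, 0.4]
gripper_width: 0.0877
gripper_force: 0.0
```

Request:
step_arm([
  [0.71, 0.87, 0],
  [0.71, 0.87, 0],
  [0.71, 0.87, 0],
  [0.71, 0.87, 0],
  [0.71, 0.87, 0],
  [0.71, 0.87, 0],
  [0.71, 0.87, 0],
  [0.71, 0.87, 0],
  [0.71, 0.87, 0],
], yaw=[-0.02, -0.02, -0.02, -0.02, -0.02, -0.02, -0.02, -0.02, -0.02], claw=[-1, -1, -1, -1, -1, -1, -1, -1, -1])

```text
time_s: 1.85
tcp_pos: [0.45, 0.0474, 0.2603]
eef_rot: [180.0, 0.0, -6.6]
contact_force: [0.6, 0.3, -0.3]
gripper_width: 0.0878
gripper_force: 0.0
```

Run:
```python
from h import *
st=status.get_state();print(st["tcp_pos"],st["eef_rot"])
p,d=cams.capture("wrist");cv2.imwrite("pics/w1.png",p);np.savez("w1.npz",p=p,d=d)
K,T=w_from_cam("wrist",st);P=cloud(d,K,T).reshape(-1,3);c=p.reshape(-1,3).astype(int);sat=c.max(1)-c.min(1)
near=(abs(P[:,0]-.449)<.04)&(abs(P[:,1]-.047)<.045)&(sat<60)
for t,m in [("top",abs(P[:,2]-.142)<.005),("eye",(P[:,2]>.152)&(P[:,2]<.19))]:
    q=(P[m&near][:,:2]*1000).astype(np.float32);r=cv2.minAreaRect(q);l=cv2.fitLine(q,cv2.DIST_HUBER,0,.01,.01).ravel()
    print(t,len(q),r,np.degrees(np.arctan2(l[1],l[0])),P[m&near][:,2].max())
```

```text
[0.44996622 0.04739561 0.26029432] [ 1.79993137e+02  3.01681708e-02 -6.59012588e+00]
top 941 ((450.6822509765625, 47.56787109375), (33.77906799316406, 38.788108825683594), 86.38713836669922) 2.8256464 0.14695986024566499
eye 347 ((450.8838806152344, 47.1389045715332), (36.52350616455078, 6.423415660858154), 87.2863540649414) 86.61706 0.1790210770235236
```

View pics/w1.png

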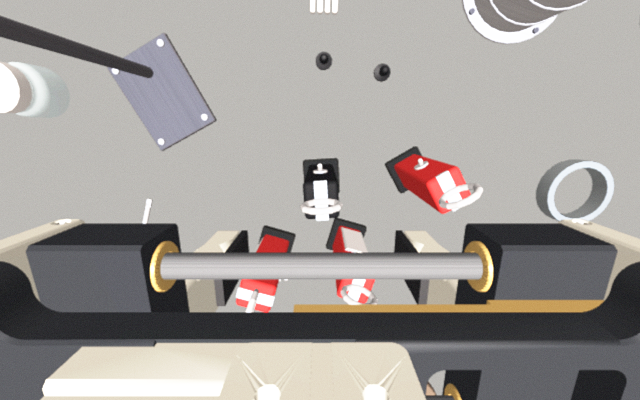

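The wrist view shows the black lamp at (320,195), centred between the fingers at (225,270) and (415,270), with the reds clear of them. I'll descend and grip.

Request:
step_arm([
  [0.004, 0, 0.2],
  [0.004, 0, 0.4],
  [0.004, 0, 0.52],
  [0.004, 0, 0.6],
  [0.004, 0, 0.635],
  [0.004, 0, 0.635],
  [0.004, 0, 0.635],
  [0.004, 0, 0.635],
  [0.004, 0, 0.635],
  [0.004, 0, 0.635],
  [0.004, 0, 0.635],
  [0.004, 0, 0.635],
  [0.004, 0, 0.635],
  [0.004, 0, 0.635],
  [0.004, 0, 0.635],
  [0.004, 0, 0.635],
], yaw=[-0.0086, -0.0086, -0.0086, -0.0086, -0.0086, -0.0086, -0.0086, -0.0086, -0.0086, -0.0086, -0.0086, -0.0086, -0.0086, -0.0086, -0.0086, -0.0086], claw=[-1, -1, -1, -1, -1, -1, 1, 1, 1, 1, 1, 1, 1, 1, 1, 1], grip_force=25)

```text
time_s: 3.23
tcp_pos: [0.4511, 0.0474, 0.1337]
eef_rot: [-180.0, -0.0, -3.4]
contact_force: [-1.0, 0.3, 0.8]
gripper_width: 0.0358
gripper_force: 25.0
```

Request:
step_arm([
  [0, 0, -0.15],
  [0, 0, -0.3],
  [0, 0, -0.385],
  [0, 0, -0.385],
  [0, 0, -0.385],
], yaw=[0, 0, 0, 0, 0], claw=[1, 1, 1, 1, 1])

```text
time_s: 3.65
tcp_pos: [0.4509, 0.0475, 0.2108]
eef_rot: [-179.9, -0.0, -3.5]
contact_force: [0.2, -0.5, -3.3]
gripper_width: 0.0361
gripper_force: 25.0
```

Run:
```python
from h import *
st=status.get_state();print(st["gripper_width"],st["contact_force"],st["tcp_pos"]);shift([.482,.2045,.211],21)
```

```text
0.036072963775414836 [ 0.24957296 -0.5049357  -3.28054226] [0.45093051 0.04749855 0.21076279]
t 3.65 shift [ 0.1077 -0.793  -0.0012] yaw -0.0679
```

Request:
step_arm([
  [0.03, -0.15, 0],
  [0.05, -0.32, 0],
  [0.07, -0.5, 0],
  [0.09, -0.68, 0],
  [0.108, -0.793, 0],
  [0.108, -0.793, 0],
  [0.108, -0.793, 0],
], yaw=[-0.013, -0.03, -0.045, -0.06, -0.068, -0.068, -0.068], claw=[1, 1, 1, 1, 1, 1, 1])

```text
time_s: 4.23
tcp_pos: [0.4813, 0.205, 0.2082]
eef_rot: [179.9, 0.2, 21.1]
contact_force: [-0.3, 0.2, -3.2]
gripper_width: 0.036
gripper_force: 25.0
```

```bash
cat > look.py <<'E'
from h import *
import sys
st=status.get_state();print(st["tcp_pos"],st["eef_rot"])
for n in ["wrist","side","top"]:
    p,d=cams.capture(n);cv2.imwrite(f"pics/{n}{sys.argv[1]}.png",p)
    K,T=w_from_cam(n,st);Q=cloud(d,K,T).reshape(-1,3);c=p.reshape(-1,3).astype(int)
    # peg: bright, between post and tip
    m=(abs(Q[:,0]-.575)<.05)&(abs(Q[:,1]-.24)<.04)&(Q[:,2]>.212)&(Q[:,2]<.252)
    q=Q[m]
    if len(q)<8: print(n,len(q));continue
    l=cv2.fitLine((q[:,:2]*1000).astype(np.float32),cv2.DIST_HUBER,0,.01,.01).ravel();s=1 if l[0]>0 else -1
    e=l[:2]*s;t=(q[:,:2]*1000-l[2:])@e;lo=l[2:]+e*t.min();hi=l[2:]+e*t.max()
    print(n,len(q),"dir",np.degrees(np.arctan2(e[1],e[0])),"ends",lo,hi,"z ends",q[t<t.min()+8][:,2].max(),q[t>t.max()-25][:,2].max())
E
python3 look.py 2
```

```text
[0.48127851 0.20500898 0.20819969] [179.93972366   0.21240098  21.11134479]
wrist 3035 dir 20.57593 ends [538.33867782 226.67594428] [590.01925658 246.07662492] z ends 0.2426158815104964 0.23687206636826239
side 182 dir 22.187746 ends [537.85248498 228.92197178] [615.88785846 260.74815256] z ends 0.24345774046359392 0.23219427654368308
top 54 dir 20.262959 ends [570.14180313 236.80731979] [615.43243035 253.52755432] z ends 0.23794844426014206 0.23966981511092067
```

View pics/wrist2.png

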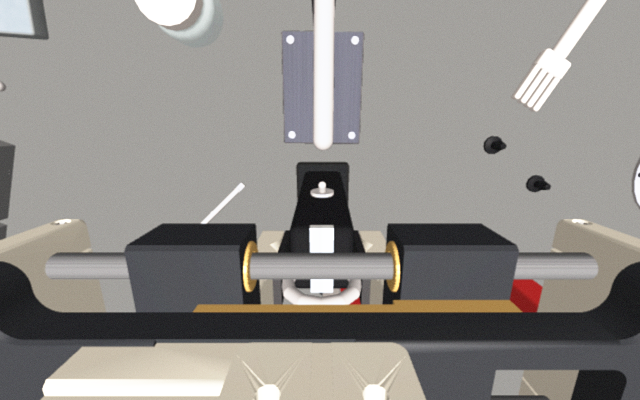

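Peg tip measured at (538,227,239) mm, and the lamp is aligned with it: peg tip at pixel (322,145), eye at (322,290). I'll insert along tool x.

Request:
step_arm([
  [0, 0, -0.015],
  [0.1, 0, -0.015],
  [0.2, 0, -0.015],
  [0.26, 0, -0.015],
  [0.31, 0, -0.015],
  [0.36, 0, -0.015],
  [0.41, 0, -0.015],
  [0.465, 0, -0.015],
  [0.465, 0, -0.015],
  [0.465, 0, -0.015],
  [0.465, 0, -0.015],
], yaw=[0, 0, 0, 0, 0, 0, 0, 0, 0, 0, 0], claw=[1, 1, 1, 1, 1, 1, 1, 1, 1, 1, 1])

```text
time_s: 5.3
tcp_pos: [0.5686, 0.2376, 0.2134]
eef_rot: [180.0, 0.0, 21.0]
contact_force: [-0.0, 0.8, -2.4]
gripper_width: 0.0362
gripper_force: 25.0
```

Request:
step_arm([
  [0, 0, 0.02],
  [0, 0, 0.035],
  [0, 0, 0.045],
  [0, 0, 0.045],
  [0, 0, 0.045],
], yaw=[0, 0, 0, 0, 0], claw=[1, 1, 1, 1, 1])

```text
time_s: 5.72
tcp_pos: [0.5687, 0.2377, 0.2045]
eef_rot: [180.0, 0.0, 21.0]
contact_force: [0.7, 0.1, -2.8]
gripper_width: 0.036
gripper_force: 25.0
```

Request:
step_arm([
  [0, 0, 0.015],
  [0, 0, 0.03],
  [0, 0, 0.03],
  [0, 0, 0.03],
], yaw=[0, 0, 0, 0], claw=[1, 1, 1, 1])

```text
time_s: 6.05
tcp_pos: [0.5687, 0.2376, 0.1982]
eef_rot: [180.0, 0.0, 21.0]
contact_force: [-0.1, 0.4, -2.6]
gripper_width: 0.0358
gripper_force: 25.0
```

Request:
step_arm([
  [0, 0, 0.005],
  [0, 0, 0.008],
  [0, 0, 0.008],
  [0, 0, 0.008],
], yaw=[0, 0, 0, 0], claw=[1, 1, 1, 1])

```text
time_s: 6.38
tcp_pos: [0.5688, 0.2377, 0.197]
eef_rot: [-180.0, -0.0, 21.0]
contact_force: [0.6, 0.3, -1.5]
gripper_width: 0.0362
gripper_force: 25.0
```

Run:
```python
from h import *
f=lambda i,x,y,w,h:cv2.resize(i[y:y+h,x:x+w],(400,300),interpolation=cv2.INTER_CUBIC)
p,d=cams.capture("side");q,_=cams.capture("wrist")
cv2.imwrite("pics/c3.png",np.hstack([f(p,230,190,120,90),f(q,200,100,240,180)]))
```

```text
(no output)
```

View pics/c3.png

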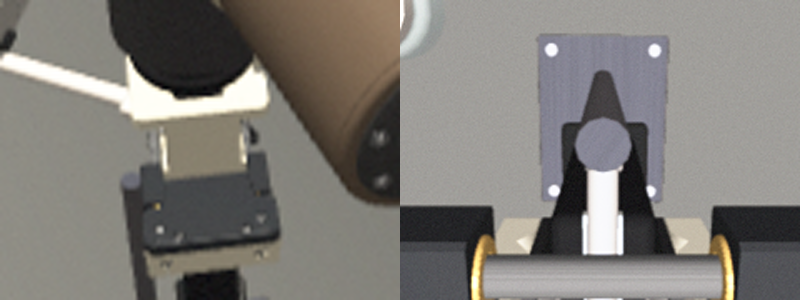

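The wrist panel shows the peg running from the post (600,145) through to the lamp between the fingers. The load is starting to transfer, so I'll lower a little more, release and rise.

Request:
step_arm([
  [0, 0, 0.005],
  [0, 0, 0.007],
  [0, 0, 0.007],
  [0, 0, 0.007],
], yaw=[0, 0, 0, 0], claw=[1, 1, 1, 1])

```text
time_s: 6.82
tcp_pos: [0.5693, 0.2379, 0.1965]
eef_rot: [-180.0, -0.1, 21.1]
contact_force: [-2.4, 0.1, 5.4]
gripper_width: 0.0361
gripper_force: 25.0
```

Request:
step_arm([
  [0, 0, -0.004],
  [0, 0, -0.004],
  [0, 0, -0.004],
  [0, 0, -0.004],
  [0, 0, -0.004],
  [0, 0, -0.004],
  [0, 0, -0.004],
  [0, 0, -0.004],
  [0, 0, -0.004],
  [0, 0, -0.004],
  [0, 0, -0.004],
  [0, 0, -0.004],
  [0, 0, -0.004],
  [0, 0, -0.004],
], yaw=[0, 0, 0, 0, 0, 0, 0, 0, 0, 0, 0, 0, 0, 0], claw=[1, 1, 0.15, 0.1, 0.05, 0, -0.1, -0.2, -0.4, -0.6, -0.8, -1, -1, -1], grip_force=8)

```text
time_s: 7.98
tcp_pos: [0.5688, 0.2377, 0.1964]
eef_rot: [-180.0, -0.0, 21.0]
contact_force: [-1.0, -0.8, -0.1]
gripper_width: 0.0852
gripper_force: 0.0
```

Request:
step_arm([
  [0, 0, -0.1],
  [0, 0, -0.25],
  [0, 0, -0.45],
  [0, 0, -0.6],
  [0, 0, -0.6],
], yaw=[0, 0, 0, 0, 0], claw=[-1, -1, -1, -1, -1])

```text
time_s: 8.4
tcp_pos: [0.5714, 0.2386, 0.3242]
eef_rot: [-179.9, -0.6, 21.1]
contact_force: [1.1, 0.3, 1.2]
gripper_width: 0.0877
gripper_force: 0.0
```

Run:
```python
from h import *
f=lambda i,x,y,w,h:cv2.resize(i[y:y+h,x:x+w],(400,300),interpolation=cv2.INTER_CUBIC)
st=status.get_state();print(st["tcp_pos"],st["contact_force"])
p,d=cams.capture("side");q,dq=cams.capture("wrist")
cv2.imwrite("pics/c4.png",np.hstack([f(p,230,220,120,90),f(q,160,80,320,240)]))
# grip estimate: top ~(622.5,-204), side ~(624,-199); go above it
yaw=-20.5
shift([.6235,-.203,.316],yaw,st)
shift([.45,.0,.316],yaw,st)
```

```text
[0.571373   0.2385887  0.32418241] [1.08678777 0.32578626 1.23031609]
t 8.4 shift [-0.5505  2.154   0.0409] yaw 0.1155
t 8.4 shift [-0.9951  0.895   0.0409] yaw 0.1155
```

View pics/c4.png

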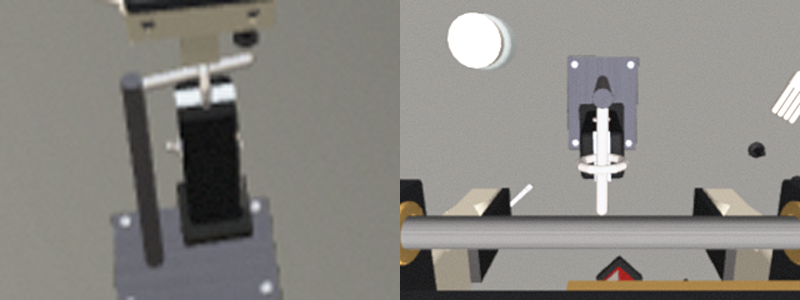

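The side panel shows the lamp hanging free on the peg by its eye (205,85), with the switch clear of the post. In the wrist panel the eye is over the peg at (602,165). Now to the canister.

Request:
step_arm([
  [-0.18, 0.72, 0],
  [-0.18, 0.72, 0],
  [-0.18, 0.72, 0],
  [-0.18, 0.72, 0],
  [-0.18, 0.72, 0],
], yaw=[0, 0, 0, 0, 0], claw=[-1, -1, -1, -1, -1])

```text
time_s: 8.92
tcp_pos: [0.5865, 0.0863, 0.3153]
eef_rot: [180.0, 0.1, 20.8]
contact_force: [-0.0, 0.1, 0.1]
gripper_width: 0.0877
gripper_force: 0.0
```

Request:
step_arm([
  [-0.18, 0.72, 0.1],
  [-0.18, 0.72, 0.1],
  [-0.18, 0.72, 0.1],
  [-0.18, 0.72, 0.1],
  [-0.18, 0.72, 0.1],
], yaw=[0, 0, 0, 0, 0], claw=[-1, -1, -1, -1, -1])

```text
time_s: 9.33
tcp_pos: [0.6042, -0.0607, 0.2939]
eef_rot: [-180.0, 0.2, 20.8]
contact_force: [-0.0, 0.6, 0.5]
gripper_width: 0.0877
gripper_force: 0.0
```

Request:
step_arm([
  [-0.18, 0.72, 0.2],
  [-0.18, 0.72, 0.2],
  [-0.18, 0.72, 0.2],
  [-0.18, 0.72, 0.2],
  [-0.18, 0.72, 0.2],
  [-0.18, 0.72, 0.2],
  [-0.18, 0.72, 0.2],
  [-0.18, 0.72, 0.2],
  [-0.18, 0.72, 0.2],
], yaw=[0.1155, 0.1155, 0.1155, 0.1155, 0.1155, 0.1155, 0.1155, 0.1155, 0.1155], claw=[-1, -1, -1, -1, -1, -1, -1, -1, -1])

```text
time_s: 10.08
tcp_pos: [0.6231, -0.2035, 0.256]
eef_rot: [180.0, 0.0, -20.3]
contact_force: [0.3, 0.1, 0.1]
gripper_width: 0.0877
gripper_force: 0.0
```

```bash
cat > grip.py <<'E'
from h import *
import sys
st=status.get_state();print(st["tcp_pos"],st["eef_rot"])
p,d=cams.capture("wrist");cv2.imwrite(f"pics/g{sys.argv[1]}.png",p)
K,T=w_from_cam("wrist",st);P=cloud(d,K,T).reshape(-1,3)
near=(abs(P[:,0]-.6235)<.05)&(abs(P[:,1]+.203)<.05)
for t,m in [("griptop",abs(P[:,2]-.156)<.006),("lid",abs(P[:,2]-.118)<.004)]:
    m=m&near if t=="griptop" else m&(np.hypot(P[:,0]-.662,P[:,1]+.217)<.07)
    q=(P[m][:,:2]*1000).astype(np.float32);print(t,len(q),cv2.minAreaRect(q),np.median(P[m][:,2]))
E
python3 grip.py 5
```

```text
[ 0.62312481 -0.20353067  0.25602272] [ 1.79999006e+02  2.96511597e-02 -2.03044519e+01]
griptop 628 ((626.1624755859375, -203.59259033203125), (17.39784049987793, 29.345258712768555), 70.10023498535156) 0.1547372771690418
lid 9989 ((660.4452514648438, -217.79718017578125), (113.11664581298828, 117.50602722167969), 27.804040908813477) 0.11657857717740111
```

View pics/g5.png

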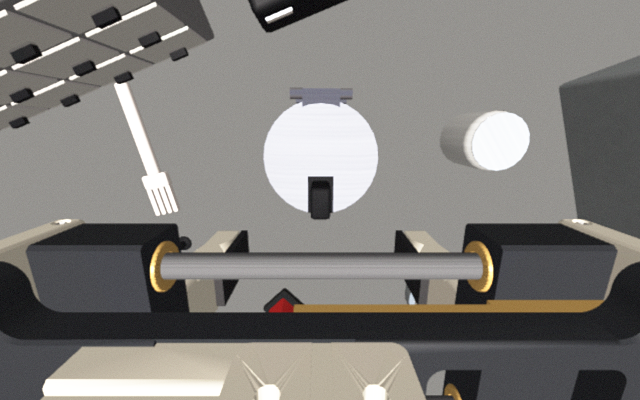

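The wrist view shows the grip at (320,198), the hinge at (320,95) and the tin at (500,140), clear of the fingers. I'll descend and pinch.

Request:
step_arm([
  [0.015, -0.005, 0.18],
  [0.015, -0.005, 0.35],
  [0.015, -0.005, 0.48],
  [0.015, -0.005, 0.55],
  [0.015, -0.005, 0.585],
  [0.015, -0.005, 0.585],
  [0.015, -0.005, 0.585],
  [0.015, -0.005, 0.585],
  [0.015, -0.005, 0.585],
  [0.015, -0.005, 0.585],
  [0.015, -0.005, 0.585],
  [0.015, -0.005, 0.585],
  [0.015, -0.005, 0.585],
  [0.015, -0.005, 0.585],
  [0.015, -0.005, 0.585],
  [0.015, -0.005, 0.585],
  [0.015, -0.005, 0.585],
  [0.015, -0.005, 0.585],
  [0.015, -0.005, 0.585],
  [0.015, -0.005, 0.585],
], yaw=[0, 0, 0, 0, 0, 0, 0, 0, 0, 0, 0, 0, 0, 0, 0, 0, 0, 0, 0, 0], claw=[-1, -1, -1, -1, -1, -1, 1, 1, 1, 1, 1, 1, 1, 1, 1, 1, 1, 1, 1, 1], grip_force=50)

```text
time_s: 11.8
tcp_pos: [0.6265, -0.2038, 0.1393]
eef_rot: [-180.0, -0.0, -20.5]
contact_force: [0.2, 3.7, -0.3]
gripper_width: 0.018
gripper_force: 50.0
```

Request:
step_arm([
  [0.002, 0, -0.005],
  [0.004, 0, -0.01],
  [0.006, 0, -0.015],
  [0.008, 0, -0.019],
  [0.01, 0, -0.024],
  [0.012, 0, -0.029],
  [0.016, 0, -0.038],
  [0.021, 0, -0.048],
  [0.021, 0, -0.048],
  [0.021, 0, -0.048],
], yaw=[0, 0, 0, 0, 0, 0, 0, 0, 0, 0], claw=[1, 1, 1, 1, 1, 1, 1, 1, 1, 1])

```text
time_s: 12.63
tcp_pos: [0.6283, -0.2046, 0.1449]
eef_rot: [-180.0, 0.4, -20.6]
contact_force: [5.5, 5.1, -13.7]
gripper_width: 0.0177
gripper_force: 50.0
```

```bash
cat > lid.py <<'E'
from h import *
st=status.get_state();print(st["tcp_pos"],st["contact_force"],st["moment"],st["gripper_width"])
K0=None
for n in ["wrist","top"]:
    p,d=cams.capture(n);cv2.imwrite(f"pics/lid_{n}_{st['time_s']:.1f}.png",p)
    K,T=w_from_cam(n,st);P=cloud(d,K,T).reshape(-1,3)
    c=np.array([.6615,-.2175]);e=np.array([np.cos(np.radians(-20.4)),np.sin(np.radians(-20.4))])
    s=(P[:,:2]-c)@e;l=(P[:,:2]-c)@[-e[1],e[0]]
    g=np.isfinite(s)&(np.hypot(s,l)<.05)&(abs(l)>.014)&(P[:,2]>.105)&(P[:,2]<.15)&(s>-.03)
    if g.sum()<20: print(n,g.sum());continue
    X=np.c_[s[g],P[g,2]].astype(np.float32)*1000;f=cv2.fitLine(X,cv2.DIST_HUBER,0,.01,.01).ravel();k=f[1]/f[0]
    print(n,g.sum(),"theta",-np.arctan(k),"z at hinge",f[3]+k*(62-f[2]))
E
python3 lid.py
```

```text
[ 0.62828739 -0.20455749  0.14493929] [  5.47162386   5.0647034  -13.7231353 ] [ 1.99987272 -0.8773676  -0.09460482] 0.017662493188520954
wrist 12154 theta 0.06526265 z at hinge 116.095505
top 0
```

Request:
step_arm([
  [0.004, 0, -0.01],
  [0.008, 0, -0.02],
  [0.012, 0, -0.03],
  [0.012, 0, -0.03],
  [0.012, 0, -0.03],
  [0.012, 0, -0.03],
], yaw=[0, 0, 0, 0, 0, 0], claw=[1, 1, 1, 1, 1, 1])

```text
time_s: 13.23
tcp_pos: [0.6314, -0.2057, 0.1522]
eef_rot: [-180.0, 0.2, -20.6]
contact_force: [5.0, 3.8, -13.5]
gripper_width: 0.018
gripper_force: 50.0
```

```bash
python3 lid.py
```

```text
[ 0.63137604 -0.20571974  0.15216483] [  4.97228833   3.84398804 -13.46211254] [ 1.60692865 -1.0082464  -0.04346487] 0.017973395062006015
wrist 11123 theta 0.13619141 z at hinge 116.1812
top 0
```

Request:
step_arm([
  [0.006, 0, -0.01],
  [0.012, 0, -0.02],
  [0.018, 0, -0.03],
  [0.02, 0, -0.034],
  [0.02, 0, -0.034],
  [0.02, 0, -0.034],
  [0.02, 0, -0.034],
  [0.02, 0, -0.034],
], yaw=[0, 0, 0, 0, 0, 0, 0, 0], claw=[1, 1, 1, 1, 1, 1, 1, 1])

```text
time_s: 14.0
tcp_pos: [0.6346, -0.2069, 0.1584]
eef_rot: [-180.0, 0.3, -20.6]
contact_force: [3.2, 3.7, -13.6]
gripper_width: 0.0176
gripper_force: 50.0
```

```bash
python3 lid.py
```

```text
[ 0.63457316 -0.20691718  0.15843084] [  3.24813003   3.71350782 -13.56101493] [ 1.82705325 -0.70915287 -0.07271358] 0.01757321902968941
wrist 10240 theta 0.20250592 z at hinge 116.12149
top 0
```

Request:
step_arm([
  [0.002, 0, -0.004],
  [0.002, 0, -0.004],
  [0.002, 0, -0.004],
  [0.002, 0, -0.004],
  [0.002, 0, -0.004],
  [0.002, 0, -0.004],
  [0.002, 0, -0.004],
  [0.002, 0, -0.004],
  [0.002, 0, -0.004],
  [0.002, 0, -0.004],
], yaw=[0, 0, 0, 0, 0, 0, 0, 0, 0, 0], claw=[1, 1, 1, 1, 1, 1, 1, 1, 1, 1])

```text
time_s: 14.93
tcp_pos: [0.6349, -0.207, 0.159]
eef_rot: [-180.0, 0.3, -20.6]
contact_force: [4.7, 4.4, -13.7]
gripper_width: 0.0181
gripper_force: 50.0
```

```bash
python3 lid.py; python3 -c "
from h import *
p,_=cams.capture('side');cv2.imwrite('pics/end.png',p[90:340,220:420].repeat(2,0).repeat(2,1))"
```

```text
[ 0.63488601 -0.20701851  0.15904168] [  4.65963106   4.37247959 -13.73837813] [ 1.72796063 -0.74467077 -0.09682014] 0.018075493456567143
wrist 10156 theta 0.20932359 z at hinge 116.10095
top 0
```

View pics/end.png

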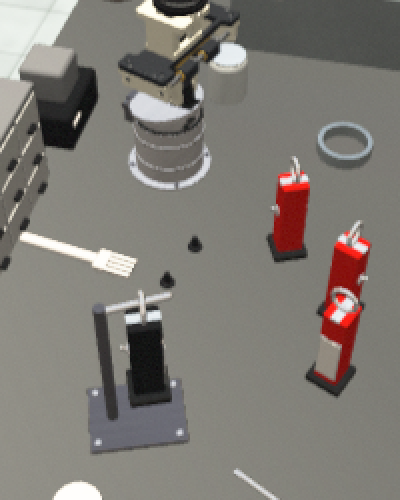

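The lamp hangs on the peg (142,310). The gripper still holds the lid (175,95), open about 0.21 rad, or 25 mm at the front edge, and everything is steady.

```bash
python3 -c "
from plant import job
print(job.close_job())"
```

```text
the job is handed in; nothing more can be done
None
```

The job is handed in: the lamp hangs released on the stand's peg with its light facing out over the counter, and the gripper still holds the canister lid open about 25 mm at the front edge (measured lid angle 0.21 rad).

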